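# Find the high spot of a flywheel on the run-out stand

## Task

Find the high spot of the steel flywheel on the run-out stand: swing the indicator's cam lever clockwise, fully home against its stop, so that the sprung plunger bears on the rim, then turn the flywheel by its crank until its high spot stands right under the plunger (where the dial reads highest and the crank goes heaviest), and leave it there with the lever still home. Use a light hand on lever and crank, do not knock the dial indicator, and leave the bottle, the solder reel and the yellow screwdriver where they are.

Things in the scene. Friction and masses are not known exactly. Their poses are not given: they have to be found in the camera images.
- arbor_stand: Dark base plate of the run-out stand, 96 x 272 mm, fixed to the bench, its top 22 mm above it, with a round pedestal that carries flywheel and crank. Origin: on the bench, under the vertical arbor axis; z up; the gauge stands towards its -y.
- flywheel_middle (a point): Point on the arbor axis half-way up the flywheel, 58 mm above the bench. The flywheel is a steel disc 100 mm across, 50 to 66 mm above the bench, mounted 2 mm out of true: its rim stands 48 to 52 mm from this axis. No pose tells where the high spot is: it lies at any angle from the crank, at the start over 60 degrees away from the plunger. The flywheel stays where it is left.
- arbor_axis (a point): Point on the arbor's vertical axis, 104 mm above the bench, 15 mm above the top of the crank arm. Crank and flywheel are clamped together and turn about this axis, either way, any number of turns.
- crank_grip_mid (a point): Where to hold the crank's black upright barrel grip: on its axis, 24 mm above its foot, 14 mm below its top. The grip is 16 mm across, 38 mm high, spins freely on its pin 32 mm from the arbor axis; its foot is 89 mm above the bench. With the plunger loaded, turning takes 2 to 4 N here at the low spot and 7 to 12 N at the high spot; climbing adds, descending saves up to 0.5 N.
- gauge: Slide way of the indicator, fixed on the base plate. Origin: on the plate's top (22 mm above the bench), 130 mm from the arbor axis; its +y points along the plunger at the arbor axis. It carries the dial indicator, the plunger and the cam lever.
- indicator: Dial indicator on its carriage, lying face up: steel case 56 mm across, white face, top 69 mm above the bench. Origin: on the plate's top under the middle of the dial; axes as the gauge's. The cam lever moves it 10 mm along +y. Its red hand points to +y while the plunger is free and turns clockwise by 0.6 rad per mm that the plunger is pressed in.
- plunger_stem (a point): End of the indicator's stem, 58 mm above the bench, from which the plunger points to the flywheel. The plunger has a rounded brass tip that drags on the rim (friction 0.5 to 0.7) and a spring of 2 N per mm. With the lever home it is pressed in by 1.6 mm (3.3 N) at the low spot, 3.5 mm (6.9 N) on average and 5.3 mm (10.6 N) at the high spot.
- lever_grip_mid (a point): Where to hold the cam lever's black upright barrel grip: on its axis, 24 mm above its foot and 14 mm below its top. The grip is 16 mm across and 38 mm high, spins freely, 62 mm from the lever's pivot; its foot stands 60 mm above the bench.
- lever_pivot (a point): Point on the cam lever's vertical pivot axis, 75 mm above the bench.
- cam_lever (a joint): Angle of the cam lever about its pivot (rad): 0 points along the gauge's -y (plunger drawn back), growing clockwise as seen from above to 1.571 at the stop, where it points along the gauge's -x (home). It has friction of about 3 N at its grip, plus up to 1.3 N from the plunger, and stays where it is left.
- flux_bottle_mid (a point): Brown flux bottle with a white nozzle, 36 mm across, 94 mm high, standing loose; the point is on its axis, 45 mm up. Bystander.
- solder_spool_mid (a point): Reel of solder, blue rim and yellow label, 53 mm across, 34 mm high, lying loose; the point is in its middle, 17 mm up. Bystander.
- screwdriver_yellow_mid (a point): Small yellow screwdriver, 134 mm long, lying loose; the point is in its handle, 7 mm up. Bystander.

How it is judged:
On the way:
1. the cam lever is swung home and the plunger bears on the flywheel's rim (value of joint cam_lever above 1.5 rad and contact force between gauge and arbor_stand above 2 N), for 0.2 s.
At the end, for the whole second after the job is handed in: the flywheel stands still with its high spot under the plunger, to within about 25 degrees (plunger force on the rim above 10.2 N of the 10.6 N it reaches at the high spot), and the cam lever is still home (within 0.07 rad of its stop) (contact force between gauge and arbor_stand above 10.2 N and value of joint cam_lever above 1.5 rad and linear speed of indicator below 0.01 m/s); the robot touches nothing.
It fails at once if the crank or the cam lever is squeezed and pushed with over 100 N in all (forces of both fingers added) (contact force between the fingers and arbor_stand above 100 N or contact force between the fingers and gauge above 100 N).
It fails at once if the dial indicator is knocked with over 10 N (contact force between any of the fingers, the arm and indicator above 10 N).
It fails at once if the bottle, the solder reel or the screwdriver is moved by over 15 mm (distance of any of flux_bottle_mid, solder_spool_mid, screwdriver_yellow_mid from where it was at the start of the episode above 0.015 m).
It also fails if it takes over 72 s, if anything falls off the work surface, if the arm or the gripper's body presses on something with over 40 N, if the wrist force passes 120 N, or if a joint passes its speed limit or range.

## Robot

A 7-joint arm with a two-finger parallel gripper is mounted at the origin on a cart in front of the work surface, level with it; the furniture and walls round the work are solid. World frame = base frame: x ahead of the robot, y to its left, z up, the work surface at z = 0. Lengths are in m, angles in rad, forces in N, time in s.
With the tool pointing down it reaches from about 0.425 to 0.95 m from the base axis. Payload 4.7 kg.
Tool frame: the origin (TCP) lies midway between the tips of the shut fingers; the grasp point (between the pads) lies 19 mm behind it; z points along the fingers, y is the line along which they close (so a half turn about z gives the same grasp; the last joint's range is limited). The gripper opens to 85 mm and grips with 20 to 120 N. Pads are 22 mm wide; open, the fingers measure 114 mm over their backs; the gripper's body (76 mm by 85 mm) begins 54 mm behind the grasp point. The pads swing forward as they close: fully open they stand 13 mm farther back than shut.
Start: joints at [-1.19, 0.469, -0.049, 1.532, 0.024, 1.141, -0.082], TCP at [0.269, 0.619, 0.231] pointing down, gripper open.
Joint ranges: [-2.59, 2.59], [-0.33, 1.99], [-1.39, 1.29], [0.1, 2.45], [-1.04, 4.18], [0.21, 1.99], [-2.66, 2.66]. Speed limits (rad/s): [2.57, 2.57, 3.14, 3.14, 3.14, 3.14, 3.14].

## Interface

Orientations are given as a 3x3 rotation matrix whose columns are the frame's x, y, z axes.
In Python, from rig import env gives the robot as it stands.
- The arm moves only by the shell command python3 -m handwheel 'ROWS' [FORCE]. ROWS is a JSON object of lists of equal length, an entry for each row: "fingers": the closure in counts, from 0 (fully open) to 255 (shut); "dp": the shift along the world's x, y, z in mm, a list of three; "rot": the turn, a rotation vector about the world's x, y, z in rad, a list of three. A call has 1 to 12 rows; each row is the pose to reach, as a shift and turn from the pose commanded when the call began; what a row does not reach only later rows make up. A row lasts 1/10 s, in which the tool goes at most 50 mm and 8.59 degrees, less where a joint would pass 70% of its speed; a pose out of reach is approached as far as the arm can. A call with a gripper value outside its range is refused whole. The fingers move at their own pace and stop on an object; FORCE is the grip in N (left out, the last holds). Time passes only in rows, so rows that repeat a pose let the fingers close. It gives the time, the measured TCP pose, the force, the opening and the grip force at its end, in the units of the state.
- env.state(): the state, without advancing time (a new reading comes with each control period).
- env.get_image(name): name is "scene" or "top" or "wrist"; returns a dict with "img" (480x640x3 uint8, blue, green, red), "z_map" (480x640 float32, m along the optical axis (not along the pixel's ray), 0 where there is no reading), "fx", "fy", "cx", "cy" (pixels), "R" (3x3) and "t" (3): a world point X has camera coordinates R X + t; the wrist camera has in their place "hand_eye" (4x4, takes a point from camera to tool coordinates, whose origin is the TCP and whose axes are the flange's). Camera axes: x right, y down, z forward; pixel columns grow to the right and rows downward; lengths in m; the calibration is good to about 2 mm. A picture is of the moment at which its call begins: read the wrist's pose just before it.
- env.hand_in(): hands the job in; it is judged then, once.
The state is a dict: "t": time; "joints": joint angles; "joint_velocities": joint speeds; "effort": joint torques, N m; "position": TCP position; "tool_rot": TCP orientation; "force": force on the tool from outside, world axes, zero at the start; "torque": the same for the moment, N m; "finger_gap": opening from 0.0 (shut) to 1.0 (fully open); "grasp_force": force on a finger pad.
Only numpy, scipy, OpenCV 4.12 (cv2) and the standard library are available. Lean on these libraries where they do the work, as an engineer would, in place of code of your own. Each camera call takes 0.05 s, during which the arm holds its last target. There are 200 camera calls.

## Working session

There is one attempt and no reset: what is moved stays moved. The work goes in short steps, Python scripts to look and compute and a shell command to move; the robot and the scene stay as the last step left them, time stands still between calls to the robot, and variables do not carry over. Pictures are saved under pics/ and viewed, at most 10 in all, crops included, and the job is handed in when it is done.

```bash
mkdir -p pics; python3 - <<'E'
from rig import env
import cv2,numpy as np,pickle
for n in("top","scene"):
    d=env.get_image(n);cv2.imwrite(f"pics/{n}0.png",d["img"]);pickle.dump(d,open(f"{n}0.pkl","wb"))
    print(n,d["fx"],d["cx"],d["cy"],np.round(d["R"],3).tolist(),np.round(d["t"],3))
s=env.state();print(s["t"],s["position"],np.round(s["tool_rot"],3).tolist(),s["finger_gap"])
E
ls
```

```text
top 453.07751807264185 323.61753542388743 237.76368740072013 [[-0.011, -1.0, -0.016], [-0.998, 0.012, -0.054], [0.054, 0.015, -0.998]] [-0.148  0.54   1.074]
scene 553.6406243741511 315.6619934894161 241.71017227937563 [[0.716, -0.698, 0.016], [-0.504, -0.533, -0.68], [0.483, 0.478, -0.733]] [-0.518  0.235  0.995]
0.1 [0.26875415 0.61861422 0.23034348] [[-0.917, 0.398, -0.001], [0.398, 0.917, -0.002], [-0.0, -0.002, -1.0]] 0.9976074560622524
pics
scene0.pkl
top0.pkl
```

View pics/top0.png

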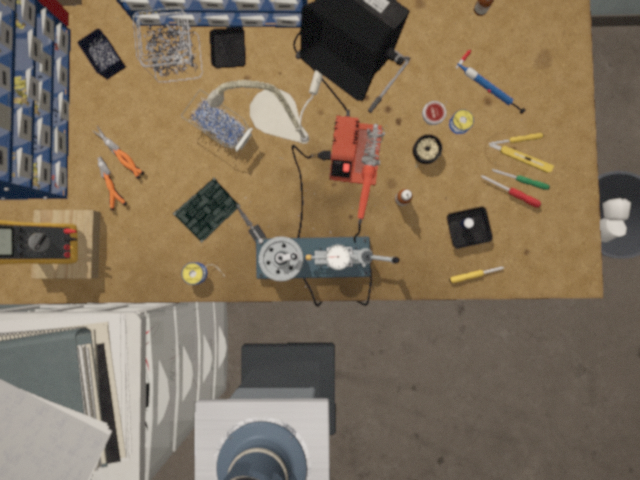

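View pics/scene0.png

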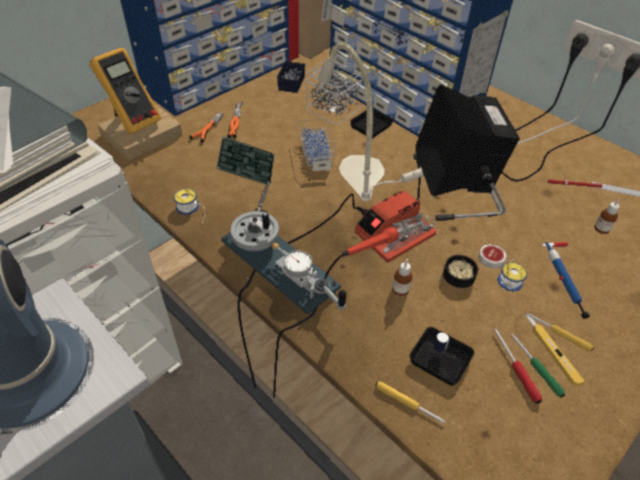

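The top view shows the flywheel at about (280,257), the dial at (338,257) and the lever pointing right to a grip near (396,260). The reel is at (194,272), the bottle at (405,196) and the screwdriver at (475,274). I'll enlarge it.

```bash
cat > h.py <<'E'
import numpy as np,cv2,pickle
from rig import env
def back(d,u,v,z):  # intersect pixel ray with world plane z
    R=np.array(d["R"]);t=np.array(d["t"]);c=-R.T@t
    r=R.T@np.array([(u-d["cx"])/d["fx"],(v-d["cy"])/d["fy"],1]);return c+r*(z-c[2])/r[2]
def proj(d,X):
    p=np.array(d["R"])@X+np.array(d["t"]);return p[0]/p[2]*d["fx"]+d["cx"],p[1]/p[2]*d["fy"]+d["cy"]
def wristcam(d,s):  # fill R,t from hand-eye
    H=np.array(d["hand_eye"]);T=np.eye(4);T[:3,:3]=s["tool_rot"];T[:3,3]=s["position"];M=np.linalg.inv(T@H)
    d["R"],d["t"]=M[:3,:3],M[:3,3];return d
E
python3 - <<'E'
from h import *
d=pickle.load(open("top0.pkl","rb"))
c=d["img"][215:305,240:415];cv2.imwrite("pics/top0c.png",cv2.resize(c,None,fx=4.5,fy=4.5,interpolation=cv2.INTER_CUBIC))
for n,u,v,z in[("wheel",280,257,.066),("dial",338,257,.069),("levgrip",396,260,.098),("bottle",405,196,.09),("reel",194,272,.034)]:print(n,back(d,u,v,z).round(3))
E
```

```text
wheel [ 0.492 -0.055  0.066]
dial [ 0.491 -0.187  0.069]
levgrip [ 0.483 -0.314  0.098]
bottle [ 0.625 -0.339  0.09 ]
reel [0.46  0.152 0.034]
```

View pics/top0c.png

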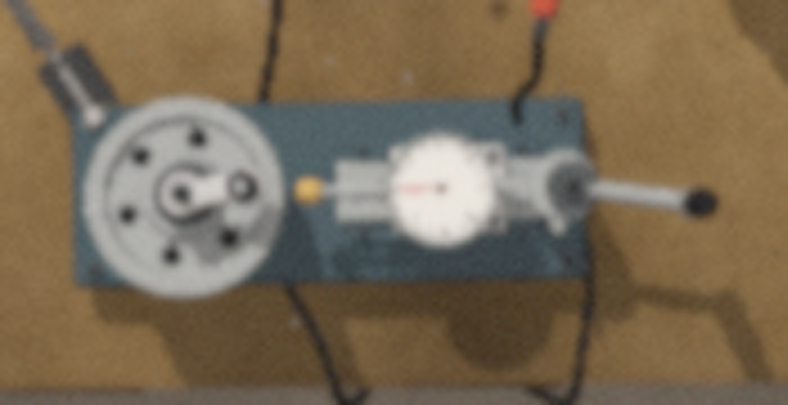

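The crop shows the arbor top at (181,193), the crank grip top at (242,187), the lever pivot at (570,187) and the lever grip top at (701,202). The gauge axes lie roughly along the world axes. Next I'll get positions and the obstacle heights on the way there.

```bash
python3 - <<'E'
from h import *
d=pickle.load(open("top0.pkl","rb"))
f=lambda x,y:(240+x/4.5,215+y/4.5)
for n,x,y,z in[("arbor",181,193,.092),("wheel",184,197,.066),("crank",242,187,.127),("dial",442,190,.069),("pivot",570,187,.072),("lev",701,202,.098),("plate far",585,190,.022),("plate near",76,193,.022)]:print(n,back(d,*f(x,y),z).round(4))
# height map
def H(d):
    z=d["z_map"];v,u=np.mgrid[:480,:640];P=np.stack([(u-d["cx"])/d["fx"]*z,(v-d["cy"])/d["fy"]*z,z],-1)
    W=(P-np.array(d["t"]))@np.array(d["R"]);W[z==0]=np.nan;return W.reshape(-1,3)
W=np.vstack([H(d),H(pickle.load(open("scene0.pkl","rb")))])
print("rows x .1..0.8; cols y .7..-.4")
for x in np.arange(.1,.85,.1):
    print(round(x,1),[ (lambda q: round(float(np.nanmax(q)),2) if len(q) else None)(W[(abs(W[:,0]-x)<.05)&(abs(W[:,1]-y)<.05),2]) for y in np.arange(.7,-.45,-.1)])
E
```

```text
arbor [ 0.4902 -0.0585  0.092 ]
wheel [ 0.4884 -0.0571  0.066 ]
crank [ 0.4923 -0.0915  0.127 ]
dial [ 0.4904 -0.1878  0.069 ]
pivot [ 0.4912 -0.2521  0.072 ]
lev [ 0.4828 -0.314   0.098 ]
plate far [ 0.49  -0.264  0.022]
plate near [0.4915 0.005  0.022 ]
rows x .1..0.8; cols y .7..-.4
0.1 [None, None, 0.23, 0.23, 0.23, 0.1, 0.02, 0.29, 0.27, 0.01, -0.73, -0.73]
0.2 [None, None, 0.23, 0.23, 0.23, 0.1, 0.01, 0.0, 0.0, -0.01, -0.72, -0.73]
0.3 [0.24, 0.22, 0.23, 0.23, 0.22, 0.1, -0.73, -0.73, -0.73, -0.73, -0.73, -0.73]
0.4 [0.33, 0.11, 0.12, 0.19, 0.2, 0.1, 0.04, 0.07, 0.07, 0.03, 0.02, 0.01]
0.5 [0.31, 0.2, 0.22, 0.12, 0.01, 0.04, 0.11, 0.09, 0.13, 0.07, 0.1, 0.01]
0.6 [0.28, 0.3, 0.32, 0.11, 0.02, 0.13, 0.12, 0.06, 0.02, 0.08, 0.1, 0.08]
0.7 [0.25, 0.29, 0.32, 0.02, 0.02, 0.01, 0.09, 0.05, 0.02, 0.08, 0.08, 0.04]
0.8 [None, 0.22, 0.29, 0.2, 0.02, 0.05, 0.28, 0.36, 0.34, 0.07, 0.07, 0.04]
```

```bash
python3 -m handwheel '{"fingers":[0,0,0,0,0,0,0,0,0,0,0,0],"dp":[[0,0,45],[0,0,90],[0,0,135],[10,-5,180],[45,-30,190],[80,-60,190],[115,-90,190],[150,-120,190],[180,-155,190],[205,-195,190],[225,-240,190],[240,-285,190]],"rot":[[0,0,0],[0,0,0],[0,0,0],[0,0,0],[0,0,0.05],[0,0,0.1],[0,0,0.15],[0,0,0.2],[0,0,0.25],[0,0,0.3],[0,0,0.35],[0,0,0.41]]}' 20 && python3 -m handwheel '{"fingers":[0,0,0,0,0,0,100,100,100,100,100,100],"dp":[[5,-48,0],[8,-96,0],[8,-144,0],[8,-192,0],[8,-240,0],[5,-288,0],[0,-336,0],[-5,-384,0],[-12,-432,0],[-20,-480,0],[-25,-528,0],[-25,-570,0]],"rot":[[0,0,0],[0,0,0],[0,0,0],[0,0,0],[0,0,0],[0,0,0],[0,0,0],[0,0,0],[0,0,0],[0,0,0],[0,0,0],[0,0,0]]}'
```

```text
t: 1.3
position: [0.5099, 0.3318, 0.4204]
tool_rot: [[-1.0, -0.002, -0.001], [-0.002, 1.0, -0.001], [0.001, -0.001, -1.0]]
force: [0.6, 0.4, 0.9]
finger_gap: 1.002
grasp_force: 0.0
t: 2.5
position: [0.4824, -0.2385, 0.4214]
tool_rot: [[-1.0, 0.002, 0.0], [0.002, 1.0, 0.0], [-0.0, 0.0, -1.0]]
force: [1.0, -0.3, -0.5]
finger_gap: 0.603
grasp_force: 0.0
```

```bash
python3 -m handwheel '{"fingers":[100,100,100,100,100,100],"dp":[[0,-38,-30],[0,-76,-70],[0,-76,-115],[0,-76,-160],[0,-76,-200],[0,-76,-200]],"rot":[[0,0,0],[0,0,0],[0,0,0],[0,0,0],[0,0,0],[0,0,0]]}' && python3 - <<'E'
from h import *
s=env.state();d=wristcam(env.get_image("wrist"),s);pickle.dump(d,open("w1.pkl","wb"));cv2.imwrite("pics/w1.png",d["img"])
print(s["position"],[np.round(proj(d,np.array(p)),0) for p in[(.483,-.314,.098),(.491,-.252,.072)]])
E
```

```text
t: 3.1
position: [0.4804, -0.3094, 0.2156]
tool_rot: [[-1.0, -0.0, -0.011], [-0.0, 1.0, 0.006], [0.011, 0.006, -1.0]]
force: [0.0, 0.8, -0.5]
finger_gap: 0.609
grasp_force: 0.0
[ 0.48042576 -0.30936023  0.21562428] [array([312., 240.]), array([392., 241.])]
```

View pics/w1.png

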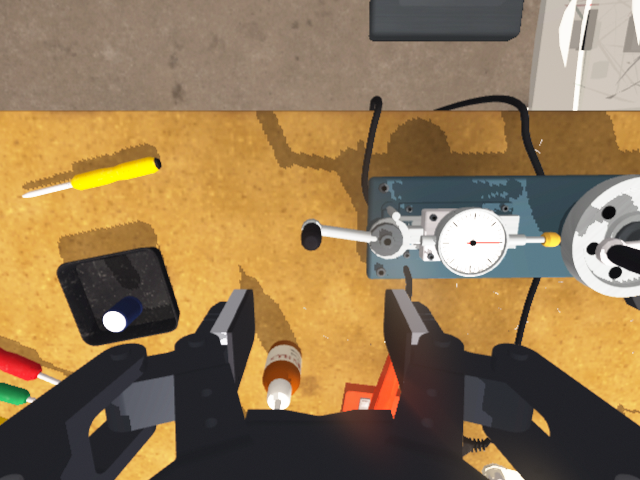

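The wrist view shows the lever grip top at about (311,237) with its foot near (311,223), and the pivot at (387,238). The bottle at (280,365) is clear of the fingers, and the reckoning agrees.

```bash
python3 - <<'E'
from h import *
d=pickle.load(open("w1.pkl","rb"))
for n,u,v,z in[("lev",311,237,.098),("piv",387,238,.075),("dial",472,242,.069),("bottle",279,400,.094),("ndl0",472,242,.069),("ndl1",503,242,.069)]:print(n,back(d,u,v,z).round(4))
s=env.state();print(s["position"])
E
```

```text
lev [ 0.4808 -0.3149  0.098 ]
piv [ 0.4875 -0.2564  0.075 ]
dial [ 0.4925 -0.1876  0.069 ]
bottle [ 0.6182 -0.3417  0.094 ]
ndl0 [ 0.4925 -0.1876  0.069 ]
ndl1 [ 0.4926 -0.1629  0.069 ]
[ 0.48252396 -0.31082888  0.2192421 ]
```

```bash
python3 -m handwheel '{"fingers":[100,100,100,100,100,200,200,200,200],"dp":[[-1,0,-40],[-1,0,-80],[-1,0,-120],[-1,0,-155],[-1,0,-155],[-1,0,-155],[-1,0,-155],[-1,0,-155],[-1,0,-155]],"rot":[[0,0,0],[0,0,0],[0,0,0],[0,0,0],[0,0,0],[0,0,0],[0,0,0],[0,0,0],[0,0,0]]}' 20
```

```text
t: 4.05
position: [0.4842, -0.3132, 0.0685]
tool_rot: [[-1.0, -0.0, 0.004], [-0.0, 1.0, -0.003], [-0.004, -0.003, -1.0]]
force: [0.5, -2.0, 1.2]
finger_gap: 0.216
grasp_force: 1.1
```

```bash
python3 -m handwheel '{"fingers":[235,235,235,235,235,235,235,235,235,235,235],"dp":[[0,0,0],[0,0,0],[-7,1,0],[-14,3,0],[-21,6,0],[-28,10,0],[-33,15,0],[-39,20,0],[-43,26,0],[-47,32,0],[-47,32,0]],"rot":[[0,0,0],[0,0,0],[0,0,0],[0,0,0],[0,0,0],[0,0,0],[0,0,0],[0,0,0],[0,0,0],[0,0,0],[0,0,0]]}' 20
```

```text
t: 5.15
position: [0.4376, -0.2803, 0.0683]
tool_rot: [[-1.0, -0.0, 0.004], [-0.0, 1.0, -0.001], [-0.004, -0.001, -1.0]]
force: [-0.2, -0.5, 9.5]
finger_gap: 0.178
grasp_force: 21.7
```

```bash
python3 -m handwheel '{"fingers":[235,235,235,235,235,235,235],"dp":[[-3,7,0],[-6,14,0],[-7,21,0],[-8,28,0],[-8,32,0],[-8,34,0],[-8,34,0]],"rot":[[0,0,0],[0,0,0],[0,0,0],[0,0,0],[0,0,0],[0,0,0],[0,0,0]]}' 20
```

```text
t: 5.85
position: [0.4314, -0.2533, 0.0686]
tool_rot: [[-1.0, 0.003, 0.01], [0.003, 1.0, -0.013], [-0.011, -0.013, -1.0]]
force: [3.1, -15.2, -1.1]
finger_gap: 0.177
grasp_force: 21.0
```

The 15 N reaction at the pivot's height in y means the lever is on its stop. I'll release, rise and move over towards the crank.

```bash
python3 -m handwheel '{"fingers":[235,120,120,120,120,120,120,120,120,120,120,120],"dp":[[-8,-2,0],[-8,-2,0],[-8,-2,0],[-8,-2,0],[-8,-2,40],[-8,-2,80],[-8,-2,120],[0,20,150],[20,60,150],[40,100,150],[50,140,150],[50,140,150]],"rot":[[0,0,0],[0,0,0],[0,0,0],[0,0,0],[0,0,0],[0,0,0],[0,0,0],[0,0,0],[0,0,0],[0,0,0],[0,0,0],[0,0,0]]}' 20 && python3 - <<'E'
from h import *
s=env.state();d=wristcam(env.get_image("wrist"),s);pickle.dump(d,open("w2.pkl","wb"));cv2.imwrite("pics/w2.png",d["img"]);print(s["position"])
E
```

```text
t: 7.05
position: [0.4788, -0.099, 0.2157]
tool_rot: [[-1.0, -0.011, -0.001], [-0.011, 1.0, 0.003], [0.001, 0.003, -1.0]]
force: [-0.3, -1.3, -0.1]
finger_gap: 0.532
grasp_force: 0.0
[ 0.47880559 -0.09899811  0.21574421]
```

View pics/w2.png

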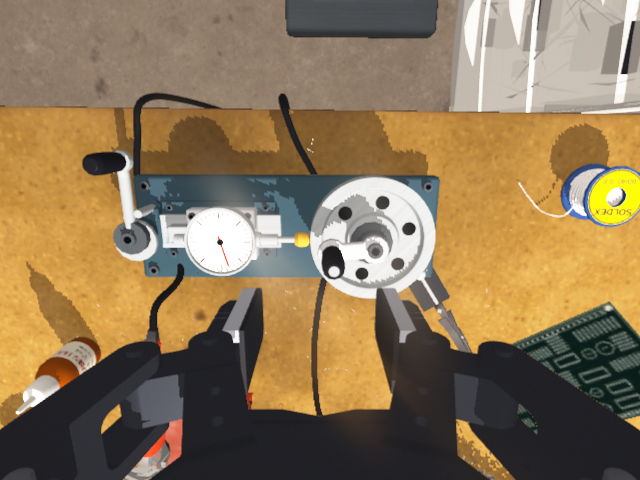

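The picture shows the lever home, pointing up the image with its grip at (103,162). The plunger (302,240) touches the rim. The red hand points from (219,242) to (228,266), about 70° clockwise, so the plunger is in by 2 mm and we're near the low spot. The crank grip top is at (334,272) and the arbor at (375,250).

```bash
python3 - <<'E'
from h import *
d=pickle.load(open("w2.pkl","rb"))
for n,u,v,z in[("crank",334,272,.127),("arbor",376,250,.092),("wheelC",374,238,.066),("dial",220,241,.069),("hand",228,266,.069),("pivot",130,237,.075),("levgrip",92,165,.098),("levfoot",122,160,.06),("reel",616,197,.034)]:print(n,back(d,u,v,z).round(4))
print(env.state()["position"])
c=d["img"][195:290,80:440];cv2.imwrite("pics/w2c.png",cv2.resize(c,None,fx=2.2,fy=2.2,interpolation=cv2.INTER_CUBIC))
E
```

```text
crank [ 0.4962 -0.0894  0.127 ]
arbor [ 0.4915 -0.0572  0.092 ]
wheelC [ 0.4892 -0.055   0.066 ]
dial [ 0.4921 -0.1772  0.069 ]
hand [ 0.5129 -0.172   0.069 ]
pivot [ 0.4879 -0.2448  0.075 ]
levgrip [ 0.4318 -0.2527  0.098 ]
levfoot [ 0.4306 -0.2512  0.06  ]
reel [0.4591 0.157  0.034 ]
[ 0.47787273 -0.10238599  0.21578518]
```

```bash
python3 -m handwheel '{"fingers":[120,120,120,120,120,120,235,235,235,235,235,235],"dp":[[8,6,-20],[16,12,-40],[16,12,-75],[16,12,-105],[16,12,-120],[16,12,-120],[16,12,-120],[16,12,-120],[16,12,-120],[16,12,-120],[16,12,-120],[16,12,-120]],"rot":[[0,0,0],[0,0,0],[0,0,0],[0,0,0],[0,0,0],[0,0,0],[0,0,0],[0,0,0],[0,0,0],[0,0,0],[0,0,0],[0,0,0]]}' 25 && python3 - <<'E'
from h import *
s=env.state();d=wristcam(env.get_image("wrist"),s);pickle.dump(d,open("w3.pkl","wb"));cv2.imwrite("pics/w3.png",d["img"]);print(s["position"],s["force"],s["finger_gap"])
E
```

```text
t: 8.3
position: [0.4941, -0.0897, 0.0974]
tool_rot: [[-1.0, -0.003, 0.0], [-0.003, 1.0, 0.006], [-0.0, 0.006, -1.0]]
force: [-1.6, 10.3, 0.2]
finger_gap: 0.179
grasp_force: 25.5
[ 0.49414574 -0.08973006  0.09742068] [-1.5682728  10.3355732   0.18663664] 0.17882175920576954
```

View pics/w3.png

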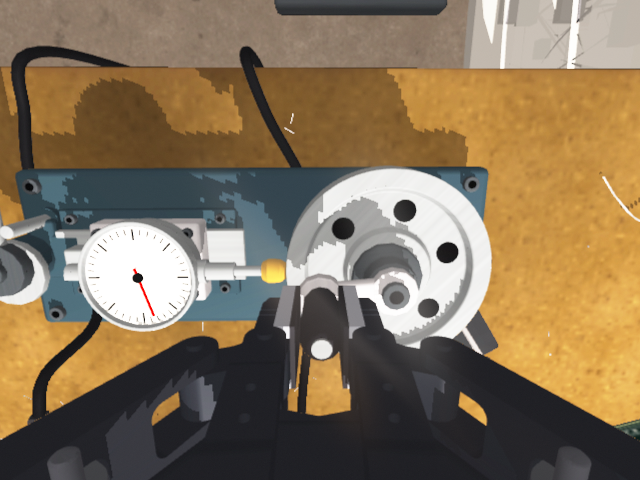

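The picture shows the grip held between the pads at (320,300). The dial at (137,278) is readable, with its hand at about 68° clockwise. I'll turn 40° counter-clockwise and read the hand by colour.

```bash
cat >> h.py <<'E'
def read(save=None):  # hand angle clockwise from +y, in world axes, -> press (mm)
    s=env.state();d=wristcam(env.get_image("wrist"),s)
    if save: cv2.imwrite(save,d["img"])
    im=d["img"].astype(int);v,u=np.where((im[...,2]>150)&(im[...,1]<80)&(im[...,0]<80))
    P=np.array([back(d,a,b,.069) for a,b in zip(u,v)]);k=np.hypot(P[:,0]-.492,P[:,1]+.177)<.03;P=P[k][:,:2]
    m=P.mean(0);e=np.linalg.svd(P-m)[2][0]
    e=e*np.sign(e@(m-np.array([.4921,-.1772])));a=np.arctan2(e[0],e[1])%(2*np.pi)
    p=np.array(s["position"]);r=p[:2]-[.4905,-.058]
    print("t",s["t"],"press",round(a/.6,2),"crank deg",round(np.degrees(np.arctan2(r[1],r[0])),1),"r mm",round(np.hypot(*r)*1e3,1),"pos",p.round(4),"F",np.round(s["force"],1),"n",len(P))
E
python3 -c "from h import *;read()"; python3 -m handwheel '{"fingers":[235,235,235,235,235],"dp":[[5,2,0],[11,4,0],[15,7,0],[20,10,0],[20,10,0]],"rot":[[0,0,0],[0,0,0],[0,0,0],[0,0,0],[0,0,0]]}' ; python3 -c "from h import *;read()"
```

```text
t 8.35 press 2.18 crank deg -83.5 r mm 31.9 pos [ 0.4941 -0.0897  0.0974] F [-0.6  8.3  0.5] n 68
t: 8.9
position: [0.5126, -0.0817, 0.0974]
tool_rot: [[-1.0, -0.001, -0.003], [-0.001, 1.0, 0.004], [0.003, 0.004, -1.0]]
force: [-3.6, 6.7, 4.0]
finger_gap: 0.176
grasp_force: 25.7
t 8.9 press 3.16 crank deg -47.0 r mm 32.4 pos [ 0.5126 -0.0817  0.0974] F [-3.6  6.7  4. ] n 84
```

```bash
python3 -m handwheel '{"fingers":[235,235,235,235,235,235,235],"dp":[[4,6.5,0],[7,13,0],[8.5,20,0],[8,27,0],[6,34,0],[3,41,0],[3,41,0]],"rot":[[0,0,0],[0,0,0],[0,0,0],[0,0,0],[0,0,0],[0,0,0],[0,0,0]]}' ; python3 -c "from h import *;read()"
```

```text
t: 9.65
position: [0.5196, -0.043, 0.0979]
tool_rot: [[-1.0, 0.0, 0.007], [0.0, 1.0, -0.0], [-0.007, -0.0, -1.0]]
force: [3.1, 2.9, -3.2]
finger_gap: 0.174
grasp_force: 25.3
t 9.65 press 5.15 crank deg 27.3 r mm 32.7 pos [ 0.5196 -0.043   0.0979] F [ 3.1  2.9 -3.2] n 57
```

```bash
python3 -m handwheel '{"fingers":[235,235,235,235],"dp":[[-3,3,0],[-6,6,0],[-9,8.5,0],[-9,8.5,0]],"rot":[[0,0,0],[0,0,0],[0,0,0],[0,0,0]]}' ; python3 -c "from h import *;read('pics/w4.png')"
```

```text
t: 10.1
position: [0.5124, -0.0339, 0.0981]
tool_rot: [[-1.0, -0.001, 0.01], [-0.001, 1.0, 0.0], [-0.01, 0.0, -1.0]]
force: [8.9, 2.7, -5.1]
finger_gap: 0.177
grasp_force: 25.2
t 10.1 press 5.27 crank deg 47.8 r mm 32.6 pos [ 0.5124 -0.0339  0.0981] F [ 8.9  2.7 -5.1] n 22
```

View pics/w4.png

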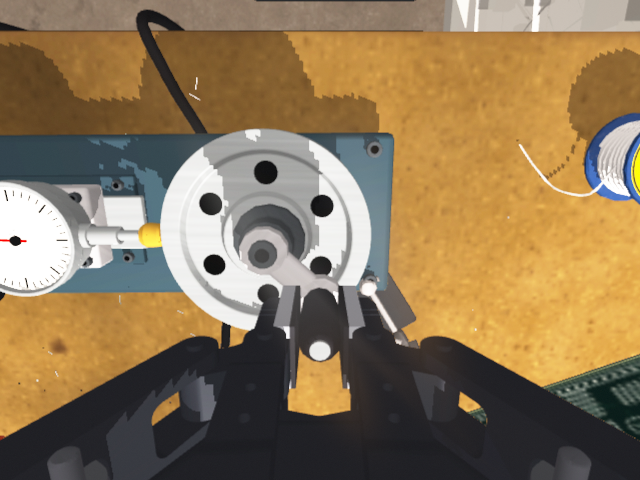

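The hand now points to 180° (press 5.27 of 5.3 mm), so the high spot is under the plunger to within a few degrees. I'll release, rise and check.

```bash
python3 -m handwheel '{"fingers":[235,150,120,120,120,120,120,120,120,120,120,120],"dp":[[0,0,0],[0,0,0],[0,0,0],[0,0,0],[0,0,15],[0,0,45],[0,0,80],[0,0,120],[-10,-20,120],[-20,-50,120],[-25,-70,120],[-25,-70,120]],"rot":[[0,0,0],[0,0,0],[0,0,0],[0,0,0],[0,0,0],[0,0,0],[0,0,0],[0,0,0],[0,0,0],[0,0,0],[0,0,0],[0,0,0]]}' ; python3 -m handwheel '{"fingers":[120,120],"dp":[[0,0,0],[0,0,0]],"rot":[[0,0,0],[0,0,0]]}'; python3 -c "from h import *;read('pics/w5.png')"
```

```text
t: 11.35
position: [0.4813, -0.1077, 0.2166]
tool_rot: [[-1.0, 0.006, -0.0], [0.006, 1.0, -0.001], [0.0, -0.001, -1.0]]
force: [0.3, 0.0, -0.3]
finger_gap: 0.53
grasp_force: 0.0
t: 11.55
position: [0.483, -0.1032, 0.2162]
tool_rot: [[-1.0, -0.002, -0.0], [-0.002, 1.0, 0.001], [0.0, 0.001, -1.0]]
force: [0.1, -0.8, -0.3]
finger_gap: 0.53
grasp_force: 0.0
t 11.55 press 5.23 crank deg -99.4 r mm 45.8 pos [ 0.483  -0.1032  0.2162] F [ 0.1 -0.8 -0.3] n 8
```

View pics/w5.png

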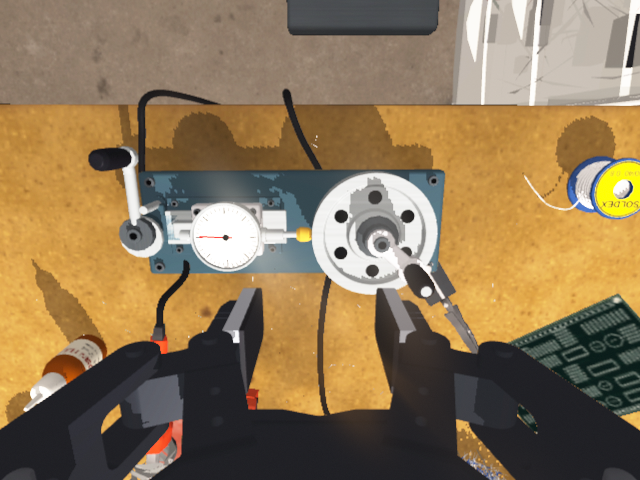

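The hand (tip about (196,237)) still points to 180°, the lever is unchanged at home, the crank is free and the bystanders haven't moved. I'm handing in.

```bash
python3 -c "from rig import env;print(env.hand_in())"
```

```text
the job is handed in; nothing more can be done
None
```

The job is handed in, but it returned no verdict: the cam lever is home, the flywheel is at its high spot (dial about 5.2 of 5.3 mm after release), and the gripper is clear of everything.

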